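# Free the seized pivot screw of the vault swing arm

### The job

The spade-headed screw on the swing arm's pivot has seized: rock it gently back and forth in small arcs, without wrenching the stem, until it breaks free, and back it off counter-clockwise (seen from above) about a quarter of a turn. Then swing the arm out from the wall until its sighting ring is centred over the upright alignment pin, and let go. Leave the loose parts on the shelf as they lie.

Things in the scene. Friction and masses are not known exactly. Their poses are not given: they have to be found in the camera images.
- head (a point): Centre of the rusty spade head of the pivot screw, upright on the pivot axis: a flat blade 10 mm thick (along this point's x), 50 mm wide at the top (along its y), reaching 12.5 mm above and 23.5 mm below this point. Grip its two flat faces from above. Below it: a 20 mm collar, then a 34 mm washer whose top lies 35.5 mm below this point, on the arm's hub (48 mm across). It turns about world z.
- pivot_screw (a joint): Turn of the screw in its thread (rad), about 0 at the start, growing counter-clockwise from above (loosening), end of thread at 2.6. At first it has only 0.03 to 0.4 rad of play to either side, more one way than the other (drag 0.25 N m), then stops dead; a steady turn one way never frees it. The clamp locks the swing arm until it is past about 1.0 rad; properly backed off it is past 1.1 rad.
- stem_twist (a joint): Elastic wind-up of the screw's slender stem between head and thread (rad), positive counter-clockwise from above: torque on the head divided by 10 N m per rad. The head's turn is pivot_screw plus stem_twist. The weakened stem shears at 0.075 rad either way (0.75 N m): stay below.
- swing_arm (a joint): Angle of the swing arm (rad): 0 folded along the wall, growing as it swings out clockwise from above about the pivot axis (through head); stops at 1.75. Once unclamped it turns with a drag of about 0.12 N m and stays where it is left.
- post (a point): Middle of the round upright grip post on the swing arm (steel, 16 mm diameter), 135 mm from the pivot axis; its top is 18 mm above this point; it stands free down to the arm's bar, 36 mm below this point. Fingers fit all round it. It serves to swing the arm.
- ring (a point): Centre of the open sighting ring (about 50 mm inside, 69 mm outside, 12 mm high) at the end of the aluminium swing arm, 195 mm from the pivot axis, in line with the post; it rides 62 to 74 mm above the shelf.
- pin (a point): Tip of the fixed steel alignment pin (12 mm diameter, 48 mm tall, on a 52 mm round flange) standing on the shelf on the arc of the ring, which passes over it with 14 mm to spare.
- bracket: The fixed concrete wall (500 mm long, 60 mm thick, top 90 mm above the shelf) with the aluminium bracket and pivot. Origin on the pivot axis at shelf level; its x axis points from the pivot into the wall, whose face is 60 mm from the axis; the folded arm lies along its -y.
- accelerometer: Loose bystander: matte black 40 mm cube with a short round connector on one side; origin at the centre of its underside.
- heat_sink: Loose bystander: finned copper block 50 x 50 x 28 mm; origin at the centre of its underside.
- damper_puck: Loose bystander: silicone ring 48 mm across, 16 mm high; origin at the centre of its underside.
- thread (a point): Point on the pivot axis in the collar, 30 mm below head. How the seized thread frees: each time it is worked firmly (0.35 to 0.5 N m, held about 0.15 s) up to one end of its play and then to the other, corrosion crumbles and the play grows, unevenly, by 0.03 to 0.06 rad a stroke, up to 0.55 rad a side. After 4 to 8 strokes it passes its loosening end and turns on with only the drag.
Not all that is in view belongs to the job. Of the things like the part that bears pin, leave any that is brown, red or yellow; of the rest the smaller one is meant.

How it is judged:
On the way:
1. the screw is broken free and backed off past 1.1 rad (value of joint pivot_screw above 1.1 rad), for 0.2 s.
At the end, for the whole second after the job is handed in: The screw is backed off by more than 1.1 rad from where it was seized, and the sighting ring is at rest with its centre within 8 mm (horizontally) of the alignment pin (value of joint pivot_screw above 1.1 rad and horizontal distance between ring and pin below 0.008 m and velocity of joint swing_arm between -0.03 and 0.03 rad/s); the robot touches nothing.
It fails at once if the stem is wound up past 0.075 rad (0.75 N m) either way: it shears (value of joint stem_twist above 0.075 rad or value of joint stem_twist below -0.075 rad).
It fails at once if a loose part on the shelf is moved by more than 15 mm (distance of any of accelerometer, heat_sink, damper_puck from where it was at the start of the episode above 0.015 m).
It also fails if it takes over 72 s, if anything falls off the work surface, if the arm or the gripper's body presses on something with over 40 N, if the wrist force passes 120 N, or if a joint passes its speed limit or range.

### The arm

A 7-joint arm with a two-finger parallel gripper is mounted at the origin on the work surface. World frame = base frame: x ahead of the robot, y to its left, z up, the work surface at z = 0. Lengths are in m, angles in rad, forces in N, time in s.
With the tool pointing down it reaches from about 0.4 to 0.85 m from the base axis. Payload 10.4 kg.
Tool frame: the origin (TCP) lies at the very end of the fingers, on their centre line; the grasp point (between the pads) lies env.grasp_offset behind it (env.grasp_offset is the distance from the TCP to the grasp point, in m); z points along the fingers, y is the line along which they close (so a half turn about z gives the same grasp; the last joint's range is limited). The gripper opens to 87 mm and grips with 3 to 60 N. Pads are 19 mm wide; open, the fingers measure 117 mm over their backs; the gripper's body (75 mm by 190 mm) begins 51 mm behind the grasp point.
Start: joints at [1.278, 0.332, -0.065, 1.46, 0.022, 1.35, -0.088], TCP at [0.167, -0.602, 0.223] pointing down, gripper open.
Joint ranges: [-2.6, 2.6], [-0.5, 2.12], [-1.47, 1.34], [0.16, 2.42], [-1.27, 4.41], [0.06, 2.06], [-2.6, 2.6]. Speed limits (rad/s): [2.22, 2.22, 2.79, 2.79, 3.14, 3.14, 3.14].

### API

Orientations are given as [roll, pitch, yaw] about the fixed x, y, z axes, in that order (R = Rz(yaw) Ry(pitch) Rx(roll)).
In Python, from rig import sensors, viewer, ticket, env gives the robot as it stands.
- The arm moves only by the tool play_rows, never from a script. Its argument "targets" is a list of rows, each a list of 7 numbers: the opening in per cent of the stroke, from 0 (shut) to 100 (fully open), then the shift along the tool's x, y, z in m, then the turn, a rotation vector about the tool's x, y, z in degrees. A call has 1 to 10 rows; each row shifts and turns the commanded pose from where the row before left it, along the tool's axes as they then stand; what a row does not reach is not made up. A row lasts 1/12 s, in which the tool goes at most 41.7 mm and 7.16 degrees, less where a joint would pass 70% of its speed; a pose out of reach is approached as far as the arm can. A call with a gripper value outside its range is refused whole. The fingers move at their own pace and stop on an object; the grip force is fixed at half the most. Time passes only in rows, so rows that do not move let the fingers close. It gives the time, the measured TCP pose, the force, the opening and the grip force at its end, in the units of the state.
- sensors.get_obs(): the state, without advancing time (a new reading comes with each control period).
- viewer.snapshot(name): name is "side" or "top"; returns the picture (400x640x3 uint8, red, green, blue); there is no depth.
- viewer.calibration(name): a dict with "vfov" (degrees; the focal length in pixels is half the picture's height over the tangent of half this angle, whatever the lens; pixels are square), "cx", "cy" (the principal point, pixels), "R" (3x3) and "t" (3): a world point X has camera coordinates R X + t. Camera axes: x right, y down, z forward; pixel columns grow to the right and rows downward; lengths in m; the calibration is good to about 2 mm. A picture is of the moment at which its call begins. calibration takes no time and is no camera call.
- ticket.hand_in(): hands the job in; it is judged then, once.
The state is a dict: "time_s": time; "q": joint angles; "joint_velocities": joint speeds; "effort": joint torques, N m; "ee_pos": TCP position; "ee_rot": TCP orientation; "wrist_force": force on the tool from outside, world axes, zero at the start; "wrist_torque": the same for the moment, N m; "opening": finger opening in m; "grip_force": force on a finger pad.
Only numpy, scipy, OpenCV 4.12 (cv2) and the standard library are available. Lean on these libraries where they do the work, as an engineer would, in place of code of your own. Each camera call takes 0.05 s, during which the arm holds its last target. There are 200 camera calls.

## Working session

There is one attempt and no reset: what is moved stays moved. The work goes in short steps, Python scripts to look and compute and a tool call to move; the robot and the scene stay as the last step left them, time stands still between calls to the robot, and variables do not carry over. Pictures are saved under pics/ and viewed, at most 10 in all, crops included, and the job is handed in when it is done.

Besides the shell and the picture viewer there is one more tool, called as a command line: name --pt "numbers of a row" for each row, then --argument value for the rest. play_rows: Moves the arm, as the interface text tells. Its arguments: {"type":"object","properties":{"targets":{"type":"array"}},"required":["targets"]}

```bash
mkdir -p pics; python3 - <<'E'
from rig import sensors, viewer, env
import cv2
for n in("side","top"):
    cv2.imwrite(f"pics/{n}0.png",viewer.snapshot(n)[:,:,::-1]); c=viewer.calibration(n); print(n,c)
print(sensors.get_obs(), env.grasp_offset)
E
```

```text
side {'vfov': 50.69099629450715, 'cx': 315.5207058210988, 'cy': 202.00555119696745, 'R': array([[ 0.762394  , -0.64710574,  0.00309003],
       [-0.50590957, -0.59900621, -0.62068275],
       [ 0.40349832,  0.47164152, -0.78405573]]), 't': array([-0.47839228,  0.45818255,  1.18831119])}
top {'vfov': 45.646284607891985, 'cx': 319.3971769615835, 'cy': 203.66844648360023, 'R': array([[ 1.57497224e-03, -9.99971624e-01, -7.36685513e-03],
       [-9.93818942e-01, -7.47459490e-04, -1.11010594e-01],
       [ 1.11001938e-01,  7.49615877e-03, -9.93791919e-01]]), 't': array([0.11129277, 0.73834936, 1.26678801])}
{'time_s': 0.1, 'q': array([ 1.27839412,  0.33278836, -0.06469429,  1.46083714,  0.02159482,
        1.34985683, -0.08848751]), 'joint_velocities': array([ 7.46040308e-04, -1.62413942e-03,  5.50816241e-05, -2.03632475e-03,
        1.28406344e-04, -2.43355993e-04, -5.34727283e-04]), 'effort': array([ 1.94459652e-03, -6.24542856e+01,  2.51632661e-02, -3.90719426e+01,
       -6.12480612e-02,  3.65888339e-02,  1.01167279e-05]), 'ee_pos': array([ 0.1664988 , -0.60207983,  0.22185579]), 'ee_rot': array([-3.14039904e+00,  4.86801809e-05,  2.69826979e-01]), 'wrist_force': array([-0.04034179, -0.34018787, -0.86562146]), 'wrist_torque': array([0.06859163, 0.03490182, 0.00285337]), 'grip_force': 0.0, 'opening': 0.08692867488453948} 0.0187
```

View pics/side0.png

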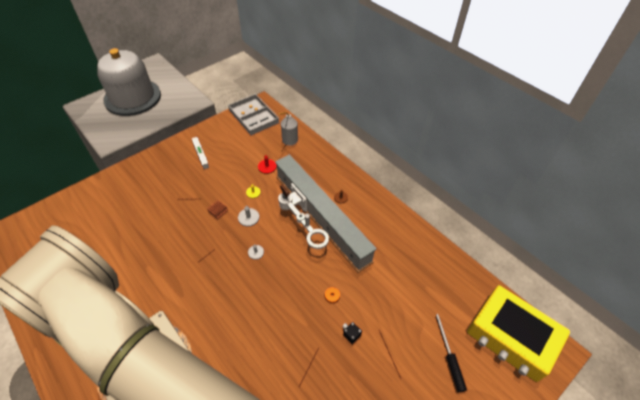

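View pics/top0.png

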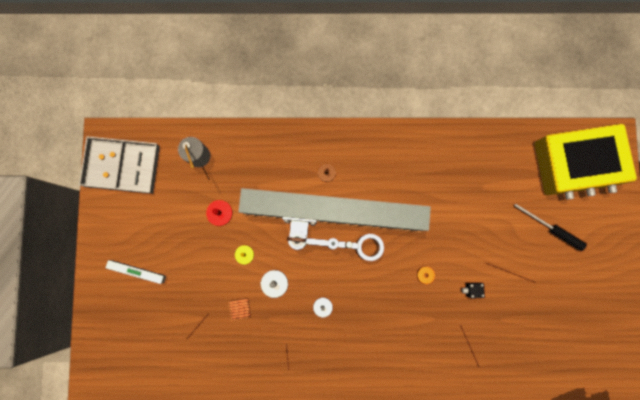

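The pivot hub is at about top (298,242), the ring at (370,247) and the post at (333,244). The small white flange at top (322,308) is the pin, because the larger white one and the coloured ones are decoys. I'll take a closer crop.

```bash
python3 - <<'E'
import cv2,numpy as np
a=cv2.imread("pics/top0.png")[210:325,270:400]; b=cv2.imread("pics/side0.png")[170:270,230:340]
a=cv2.resize(a,None,fx=4,fy=4,interpolation=3);b=cv2.resize(b,None,fx=3.5,fy=3.5,interpolation=3)
o=np.zeros((460,520+385,3),np.uint8);o[:,:520]=a;o[:350,520:]=b
o=cv2.resize(o,(800,int(460*800/905)));cv2.imwrite("pics/crop0.png",o)
E
cat > h.py <<'E'
import numpy as np
from rig import viewer
def cal(n):
    c=viewer.calibration(n); return c,200/np.tan(np.radians(c["vfov"]/2))
def pix(n,X):
    c,f=cal(n);p=c["R"]@np.array(X)+c["t"];return np.array([c["cx"]+f*p[0]/p[2],c["cy"]+f*p[1]/p[2]])
def onz(n,u,v,z):
    c,f=cal(n);d=c["R"].T@np.array([(u-c["cx"])/f,(v-c["cy"])/f,1]);o=-c["R"].T@c["t"];return o+d*(z-o[2])/d[2]
E
python3 - <<'E'
from h import *
for nm,n,u,v,z in [("pinflange","top",322,308,.004),("ring","top",370.5,247.5,.068),("post","top",333,244,.1),("hub","top",298,242,.07),("ring","side",317.5,238.5,.068),("pinfl","side",256,252,.004)]:
    print(nm,n,onz(n,u,v,z))
E
```

```text
pinflange top [0.45220142 0.10478308 0.004     ]
ring top [ 0.61772737 -0.0245401   0.068     ]
post top [0.62604302 0.07612431 0.1       ]
hub top [0.63203435 0.1688963  0.07      ]
ring side [ 0.61566317 -0.02354664  0.068     ]
pinfl side [0.45102575 0.10024212 0.004     ]
```

View pics/crop0.png

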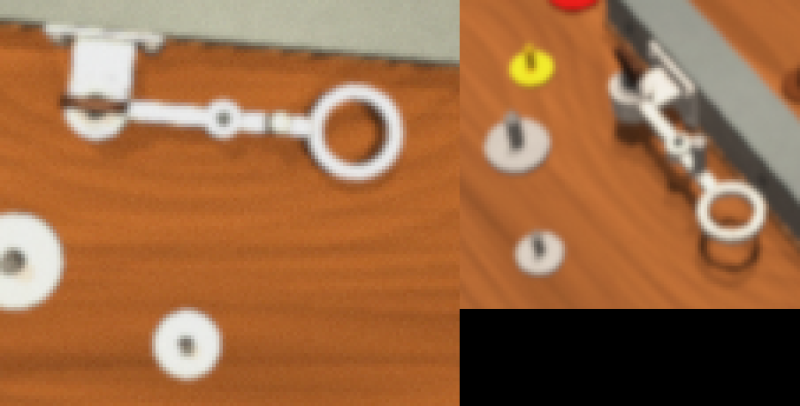

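Head: crop (95,104) with its blade along the image x axis, which is about world y. Post: crop (223,119). Ring: crop (356,132). Pin flange: crop (187,345). In the side crop the head is at about (630,75). Next I triangulate these and fit the model.

```bash
python3 - <<'E'
from h import *
from scipy.optimize import least_squares
T=lambda x,y:(270+x/3.536,210+y/3.536); S=lambda x,y:(230+(x-460)/3.094,170+y/3.094)
def tri(a,b):
    r=least_squares(lambda X:np.r_[pix("top",X)-a,pix("side",X)-b],[.6,.1,.08]);return r.x,r.fun
print("head top",tri(T(95,103),S(628,62)))
print("post top",tri(T(223,119),S(681,143)))
print("ring",tri(T(356,132),S(731,210)))
print("pin tip",tri(T(187,346),S(539,242)))
print("flange top",onz("top",*T(187,345),.006),onz("side",*S(540,254),.006))
a=onz("top",*T(0,20),.09);b=onz("top",*T(460,65),.09);print("wall",a,b)
for z in (.11,.12,.13,.14):
    l,r=onz("top",*T(62,102),z),onz("top",*T(128,107),z);print(z,l,r,(l+r)/2)
# joint fit: pivot xy,theta ; heights
E
```

```text
head top (array([0.63644128, 0.17011796, 0.12095321]), array([-0.36711344,  0.5336665 ,  0.85455789, -0.06835062]))
post top (array([0.62796708, 0.07518712, 0.07681864]), array([ 0.1023868 , -0.14793034, -0.22663918,  0.0223575 ]))
ring (array([ 0.61733913, -0.02416378,  0.07105306]), array([-0.20459838,  0.2937757 ,  0.43369813, -0.05107072]))
pin tip (array([0.45406261, 0.10262102, 0.02173382]), array([-0.10384592,  0.15316352,  0.22639529, -0.00821488]))
flange top [0.45358926 0.10233856 0.006     ] [0.44989552 0.09910372 0.006     ]
wall [0.70080322 0.2423891  0.09      ] [ 0.66752063 -0.10068053  0.09      ]
0.11 [0.63890881 0.19395049 0.11      ] [0.63532207 0.1456203  0.11      ] [0.63711544 0.16978539 0.11      ]
0.12 [0.63853604 0.19320676 0.12      ] [0.63497842 0.14526896 0.12      ] [0.63675723 0.16923786 0.12      ]
0.13 [0.63816327 0.19246304 0.13      ] [0.63463477 0.14491762 0.13      ] [0.63639902 0.16869033 0.13      ]
0.14 [0.6377905  0.19171932 0.14      ] [0.63429112 0.14456628 0.14      ] [0.63604081 0.1681428  0.14      ]
```

play_rows --pt "60 0.0235 -0.0221 0 0 0 0" --pt "60 0.0235 -0.0221 0 0 0 0" --pt "60 0.0235 -0.0221 0 0 0 0" --pt "60 0.0235 -0.0221 0 0 0 0" --pt "60 0.0235 -0.0221 0 0 0 0" --pt "60 0.0235 -0.0221 0 0 0 0" --pt "60 0.0235 -0.0221 0 0 0 0" --pt "60 0.0235 -0.0221 0 0 0 0" --pt "60 0.0235 -0.0221 0 0 0 0" --pt "60 0.0235 -0.0221 0 0 0 0"

```text
time_s: 0.93
ee_pos: [0.3346, -0.3252, 0.2224]
ee_rot: [-3.142, 0.0, 0.27]
wrist_force: [0.3, -0.5, 0.2]
opening: 0.0524
grip_force: 0.0
```

play_rows --pt "60 0.0235 -0.0221 0 0 0 0" --pt "60 0.0235 -0.0221 0 0 0 0" --pt "60 0.0235 -0.0221 0 0 0 0" --pt "60 0.0235 -0.0221 0 0 0 0" --pt "60 0.0235 -0.0221 0 0 0 0" --pt "60 0.0235 -0.0221 0 0 0 0" --pt "60 0.0235 -0.0221 0 0 0 0" --pt "60 0.0235 -0.0221 0 0 0 0" --pt "60 0.0235 -0.0221 0 0 0 0" --pt "60 0.0235 -0.0221 0 0 0 0"

```text
time_s: 1.77
ee_pos: [0.5022, -0.0497, 0.2224]
ee_rot: [3.141, 0.0, 0.269]
wrist_force: [1.0, -0.4, -0.0]
opening: 0.0521
grip_force: 0.0
```

play_rows --pt "60 0.0235 -0.0221 0 0 0 0" --pt "60 0.0235 -0.0221 0 0 0 0" --pt "60 0.0235 -0.0221 0 0 0 0" --pt "60 0.0235 -0.0221 0 0 0 0" --pt "60 0.0235 -0.0221 0 0 0 0" --pt "60 0.0235 -0.0221 0 0 0 0" --pt "60 0.0235 -0.0221 0 0 0 0" --pt "60 0.0235 -0.0221 0 0 0 0"

```text
time_s: 2.43
ee_pos: [0.6364, 0.1705, 0.2219]
ee_rot: [3.141, 0.001, 0.269]
wrist_force: [0.7, 0.8, -0.8]
opening: 0.0525
grip_force: 0.0
```

play_rows --pt "60 0 0 0 0 0 -7" --pt "60 0 0 0 0 0 -7" --pt "60 0 0 0 0 0 -7" --pt "60 0 0 0 0 0 -7" --pt "60 0 0 0 0 0 -7" --pt "60 0 0 0 0 0 -7" --pt "60 0 0 0 0 0 -7" --pt "60 0 0 0 0 0 -7" --pt "60 0 0 0 0 0 -7" --pt "60 0 0 0 0 0 -7"

```text
time_s: 3.27
ee_pos: [0.6357, 0.1692, 0.222]
ee_rot: [-3.141, 0.0, 1.497]
wrist_force: [-0.9, 0.1, 0.6]
opening: 0.052
grip_force: 0.0
```

```bash
python3 - <<'E'
from h import *
from rig import sensors
import cv2
o=sensors.get_obs();print({k:np.round(o[k],4) for k in("time_s","q","ee_pos","ee_rot","wrist_force","wrist_torque","opening")})
a=viewer.snapshot("side")[:,:,::-1];cv2.imwrite("pics/side1.png",a)
b=viewer.snapshot("top")[:,:,::-1];cv2.imwrite("pics/top1.png",b)
c=np.hstack([cv2.resize(a[130:260,230:340],None,fx=4,fy=4,interpolation=2),cv2.resize(b[180:310,270:355],None,fx=4,fy=4,interpolation=2)])
cv2.imwrite("pics/c1.png",c);print(c.shape)
for z in(.075,.11,.1225): print(z,(pix("side",[.6365,.1695,z])-[230,130])*4,(pix("side",[.6285,.0745,z])-[230,130])*4)
E
```

```text
{'time_s': np.float64(3.2667), 'q': array([ 0.2903,  0.5657, -0.9273,  1.3267,  0.4458,  1.4634, -0.679 ]), 'ee_pos': array([0.6357, 0.1692, 0.222 ]), 'ee_rot': array([-3.1409e+00,  4.0000e-04,  1.4975e+00]), 'wrist_force': array([-0.9083,  0.1251,  0.63  ]), 'wrist_torque': array([-0.0211, -0.1347,  0.0405]), 'opening': np.float64(0.052)}
(520, 780, 3)
0.075 [223.92404733 274.30169768] [285.86756495 346.42383501]
0.11 [221.79743353 248.53996216] [284.88971453 321.19541423]
0.1225 [221.01813483 239.09956122] [284.53106419 311.94227933]
```

View pics/c1.png

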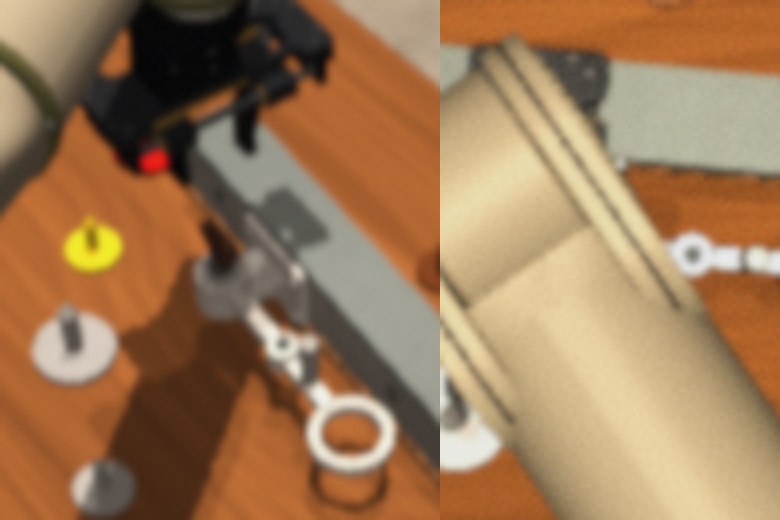

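The side crop shows the blade at about (219,248), which matches head z ≈ 0.11. The gripper is directly above it and the jaw axis is lined up with the blade normal.

play_rows --pt "60 0 0 0.021 0 0 0" --pt "60 0 0 0.021 0 0 0" --pt "60 0 0 0.021 0 0 0" --pt "60 0 0 0.021 0 0 0" --pt "60 0 0 0.021 0 0 0" --pt "60 0 0 0.021 0 0 0.5" --pt "60 0 0 0 0 0 0"

```text
time_s: 3.95
ee_pos: [0.6337, 0.1681, 0.092]
ee_rot: [-3.136, 0.003, 1.478]
wrist_force: [-1.6, 0.0, -0.4]
opening: 0.0525
grip_force: 0.0
```

play_rows --pt "40 0 0 0 0 0 0" --pt "20 0 0 0 0 0 0" --pt "0 0 0 0 0 0 0" --pt "0 0 0 0 0 0 0" --pt "0 0 0 0 0 0 0"

```text
time_s: 4.37
ee_pos: [0.6363, 0.1695, 0.0976]
ee_rot: [3.14, -0.0, 1.482]
wrist_force: [-0.7, -0.3, 0.5]
opening: 0.0268
grip_force: 0.0
```

```bash
cat > s.py <<'E'
from rig import sensors
import numpy as np
o=sensors.get_obs();print({k:np.round(o[k],4).tolist() for k in("time_s","ee_pos","ee_rot","wrist_force","wrist_torque","opening","grip_force")},"q7",o["q"][6].round(3),"yawdeg",np.degrees(o["ee_rot"][2]).round(2),"tau7",o["effort"][6].round(3))
E
python3 s.py
```

```text
{'time_s': 4.3667, 'ee_pos': [0.6363, 0.1695, 0.0976], 'ee_rot': [3.1402, -0.0003, 1.4823], 'wrist_force': [-0.7301, -0.3019, 0.5463], 'wrist_torque': [-0.0076, -0.0326, -0.0011], 'opening': 0.0268, 'grip_force': 0.0} q7 -0.746 yawdeg 84.93 tau7 -0.011
```

play_rows --pt "0 0 0 0 0 0 0" --pt "0 0 0 0 0 0 0" --pt "0 0 0 0 0 0 0" --pt "0 0 0 0 0 0 0" --pt "0 0 0 0 0 0 0" --pt "0 0 0 0 0 0 0"

```text
time_s: 4.87
ee_pos: [0.6363, 0.1694, 0.097]
ee_rot: [3.141, -0.0, 1.483]
wrist_force: [1.2, 0.1, 5.3]
opening: 0.0166
grip_force: 30.0
```

```bash
python3 s.py
```

```text
{'time_s': 4.8667, 'ee_pos': [0.6363, 0.1694, 0.097], 'ee_rot': [3.1406, -0.0002, 1.4826], 'wrist_force': [1.2118, 0.1121, 5.3366], 'wrist_torque': [-0.0696, -0.4307, -0.0523], 'opening': 0.0166, 'grip_force': 30.0013} q7 -0.746 yawdeg 84.95 tau7 0.01
```

The opening is 16.6 mm where the blade should give 10 mm, so I'll look at the grip.

```bash
python3 - <<'E'
from h import *
import cv2
a=viewer.snapshot("side")[:,:,::-1];cv2.imwrite("pics/side2.png",a)
c=cv2.resize(a[145:235,240:340],None,fx=6,fy=6,interpolation=2);cv2.imwrite("pics/c2.png",c)
for z in(.0745,.097,.11,.1225): print(z,(pix("side",[.6365,.1695,z])-[240,145])*6)
E
python3 s.py
```

```text
0.0745 [275.93077647 321.99410732]
0.097 [273.89508217 297.33376789]
0.11 [272.69615029 282.80994325]
0.1225 [271.52720224 268.64934183]
{'time_s': 4.9167, 'ee_pos': [0.6363, 0.1695, 0.097], 'ee_rot': [3.1406, -0.0002, 1.4826], 'wrist_force': [1.1204, -0.7416, 5.6807], 'wrist_torque': [-0.0921, -0.3915, -0.0227], 'opening': 0.0171, 'grip_force': 30.0014} q7 -0.746 yawdeg 84.95 tau7 0.011
```

View pics/c2.png

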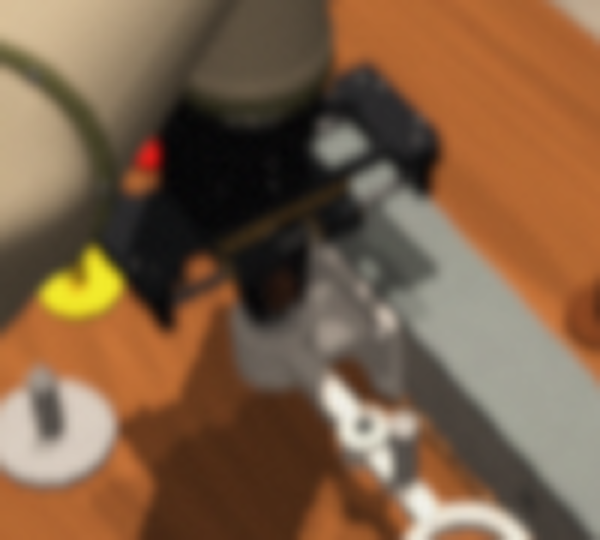

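The blade is between the fingers at crop (285,280). They may be catching something low down, so I'll regrip 12 mm higher.

play_rows --pt "35 0 0 0 0 0 0" --pt "35 0 0 0 0 0 0" --pt "35 0 0 0 0 0 0" --pt "35 0 0 -0.006 0 0 0" --pt "35 0 0 -0.006 0 0 0" --pt "0 0 0 0 0 0 0" --pt "0 0 0 0 0 0 0" --pt "0 0 0 0 0 0 0" --pt "0 0 0 0 0 0 0" --pt "0 0 0 0 0 0 0"

```text
time_s: 5.75
ee_pos: [0.6362, 0.1692, 0.1084]
ee_rot: [3.141, -0.0, 1.483]
wrist_force: [1.6, -0.5, -1.0]
opening: 0.0099
grip_force: 30.0
```

```bash
python3 s.py
```

```text
{'time_s': 5.75, 'ee_pos': [0.6362, 0.1692, 0.1084], 'ee_rot': [3.141, -0.0, 1.4825], 'wrist_force': [1.5668, -0.45, -0.9599], 'wrist_torque': [0.1093, -0.5203, -0.1352], 'opening': 0.0099, 'grip_force': 29.9996} q7 -0.741 yawdeg 84.94 tau7 0.112
```

Now the opening is 9.9 mm, a flat grip on the blade. I'll start rocking gently in the loosening direction, which is negative tool rz.

play_rows --pt "0 0 0 0 0 0 -0.8" --pt "0 0 0 0 0 0 -0.8" --pt "0 0 0 0 0 0 0"

```text
time_s: 6.0
ee_pos: [0.6361, 0.1692, 0.1084]
ee_rot: [3.141, -0.0, 1.512]
wrist_force: [4.0, 0.2, -3.1]
opening: 0.0098
grip_force: 30.0
```

```bash
python3 s.py
```

```text
{'time_s': 6.0, 'ee_pos': [0.6361, 0.1692, 0.1084], 'ee_rot': [3.1412, -0.0, 1.5118], 'wrist_force': [4.0006, 0.1881, -3.1239], 'wrist_torque': [0.033, -0.8912, -0.2623], 'opening': 0.0098, 'grip_force': 29.9993} q7 -0.713 yawdeg 86.62 tau7 0.516
```

play_rows --pt "0 0 0 0 0 0 -0.8" --pt "0 0 0 0 0 0 0" --pt "0 0 0 0 0 0 0"

```text
time_s: 6.25
ee_pos: [0.6361, 0.1692, 0.1084]
ee_rot: [3.141, -0.0, 1.525]
wrist_force: [4.3, 0.8, -3.4]
opening: 0.0096
grip_force: 30.0
```

```bash
cat >> s.py <<'E'
from rig import viewer
for i in range(3):
    viewer.snapshot("side");o=sensors.get_obs();print(o["wrist_torque"].round(3),o["effort"][6].round(3))
E
python3 s.py
```

```text
{'time_s': 6.25, 'ee_pos': [0.6361, 0.1692, 0.1084], 'ee_rot': [3.1413, -0.0, 1.5245], 'wrist_force': [4.3142, 0.8213, -3.351], 'wrist_torque': [-0.0045, -1.0907, -0.2169], 'opening': 0.0096, 'grip_force': 29.9993} q7 -0.702 yawdeg 87.35 tau7 0.322
[ 0.003 -1.131 -0.222] 0.264
[ 0.084 -1.16  -0.241] 0.24
[ 0.117 -1.244 -0.303] 0.232
```

play_rows --pt "0 0 0 0 0 0 -0.7" --pt "0 0 0 0 0 0 -0.7" --pt "0 0 0 0 0 0 -0.7" --pt "0 0 0 0 0 0 0" --pt "0 0 0 0 0 0 0"

```text
time_s: 6.82
ee_pos: [0.636, 0.1692, 0.1084]
ee_rot: [3.141, 0.0, 1.562]
wrist_force: [5.3, 1.5, -5.5]
opening: 0.0098
grip_force: 30.0
```

```bash
cat > s.py <<'E'
from rig import sensors,viewer
import numpy as np
r=[]
for i in range(2):
    viewer.snapshot("side");o=sensors.get_obs();r+=[(o["wrist_torque"][2].round(3),o["effort"][6].round(3))]
print(o["time_s"].round(2),"F",o["wrist_force"].round(1),"tz,tau7",r,"yaw",np.degrees(o["ee_rot"][2]).round(2),"pos",o["ee_pos"].round(4),"open",o["opening"].round(4))
E
python3 s.py
```

```text
Traceback (most recent call last):
  File "s.py", line 6, in <module>
    print(o["time_s"].round(2),"F",o["wrist_force"].round(1),"tz,tau7",r,"yaw",np.degrees(o["ee_rot"][2]).round(2),"pos",o["ee_pos"].round(4),"open",o["opening"].round(4))
          ^^^^^^^^^^^^^^^^^
AttributeError: 'float' object has no attribute 'round'
```

```bash
sed -i 's/o\["time_s"\].round(2)/round(o["time_s"],2)/; s/o\["opening"\].round(4)/round(float(o["opening"]),4)/' s.py; python3 s.py
```

```text
7.02 F [ 5.8  0.7 -4.5] tz,tau7 [(np.float64(-0.232), np.float64(0.236)), (np.float64(-0.243), np.float64(0.235))] yaw 89.49 pos [0.636  0.1693 0.1084] open 0.0098
```

play_rows --pt "0 0 0 0 0 0 -0.8" --pt "0 0 0 0 0 0 -0.8" --pt "0 0 0 0 0 0 -0.8" --pt "0 0 0 0 0 0 0" --pt "0 0 0 0 0 0 0"

```text
time_s: 7.43
ee_pos: [0.6361, 0.1692, 0.1084]
ee_rot: [3.141, 0.0, 1.604]
wrist_force: [5.5, 0.2, -3.9]
opening: 0.0101
grip_force: 30.0
```

```bash
python3 s.py
```

```text
7.53 F [ 5.   0.  -4.7] tz,tau7 [(np.float64(-0.189), np.float64(0.246)), (np.float64(-0.233), np.float64(0.234))] yaw 91.88 pos [0.6361 0.1693 0.1084] open 0.0094
```

play_rows --pt "0 0 0 0 0 0 -0.8" --pt "0 0 0 0 0 0 -0.8" --pt "0 0 0 0 0 0 -0.9" --pt "0 0 0 0 0 0 0" --pt "0 0 0 0 0 0 0"

```text
time_s: 7.95
ee_pos: [0.6361, 0.1692, 0.1084]
ee_rot: [3.141, 0.0, 1.647]
wrist_force: [5.8, 0.9, -5.5]
opening: 0.01
grip_force: 30.0
```

```bash
python3 s.py
```

```text
8.05 F [ 5.8  0.3 -4.4] tz,tau7 [(np.float64(-0.264), np.float64(0.246)), (np.float64(-0.237), np.float64(0.232))] yaw 94.38 pos [0.6362 0.1692 0.1084] open 0.01
```

play_rows --pt "0 0 0 0 0 0 -0.8" --pt "0 0 0 0 0 0 -0.8" --pt "0 0 0 0 0 0 -0.9" --pt "0 0 0 0 0 0 0" --pt "0 0 0 0 0 0 0"

```text
time_s: 8.47
ee_pos: [0.6362, 0.1692, 0.1084]
ee_rot: [3.141, 0.0, 1.691]
wrist_force: [6.7, 0.2, -5.8]
opening: 0.0096
grip_force: 30.0
```

```bash
python3 s.py
```

```text
8.57 F [ 5.6  1.2 -5.7] tz,tau7 [(np.float64(-0.215), np.float64(0.203)), (np.float64(-0.197), np.float64(0.189))] yaw 96.89 pos [0.6362 0.1693 0.1084] open 0.0098
```

play_rows --pt "0 0 0 0 0 0 -0.8" --pt "0 0 0 0 0 0 -0.8" --pt "0 0 0 0 0 0 -0.9" --pt "0 0 0 0 0 0 0" --pt "0 0 0 0 0 0 0"

```text
time_s: 8.98
ee_pos: [0.6363, 0.1692, 0.1084]
ee_rot: [3.141, 0.0, 1.735]
wrist_force: [5.8, 1.3, -5.5]
opening: 0.0103
grip_force: 30.0
```

```bash
python3 s.py
```

```text
9.08 F [ 7.   0.5 -6.3] tz,tau7 [(np.float64(-0.258), np.float64(0.255)), (np.float64(-0.237), np.float64(0.241))] yaw 99.38 pos [0.6363 0.1692 0.1084] open 0.0099
```

play_rows --pt "0 0 0 0 0 0 -0.8" --pt "0 0 0 0 0 0 -0.8" --pt "0 0 0 0 0 0 -0.9" --pt "0 0 0 0 0 0 0" --pt "0 0 0 0 0 0 0"

```text
time_s: 9.5
ee_pos: [0.6363, 0.1692, 0.1084]
ee_rot: [3.141, 0.0, 1.778]
wrist_force: [6.0, 1.4, -5.2]
opening: 0.0099
grip_force: 30.0
```

```bash
python3 s.py
```

```text
9.6 F [ 6.5  0.2 -5.7] tz,tau7 [(np.float64(-0.277), np.float64(0.308)), (np.float64(-0.28), np.float64(0.294))] yaw 101.88 pos [0.6363 0.1693 0.1085] open 0.0099
```

play_rows --pt "0 0 0 0 0 0 -0.5" --pt "0 0 0 0 0 0 -0.4" --pt "0 0 0 0 0 0 0" --pt "0 0 0 0 0 0 0"

```text
time_s: 9.93
ee_pos: [0.6363, 0.1692, 0.1085]
ee_rot: [3.141, 0.0, 1.794]
wrist_force: [6.1, 0.9, -5.8]
opening: 0.0097
grip_force: 30.0
```

```bash
python3 s.py
```

```text
10.03 F [ 5.8 -0.5 -5.6] tz,tau7 [(np.float64(-0.399), np.float64(0.378)), (np.float64(-0.328), np.float64(0.372))] yaw 102.76 pos [0.6363 0.1692 0.1085] open 0.0097
```

play_rows --pt "0 0 0 0 0 0 -0.6" --pt "0 0 0 0 0 0 0" --pt "0 0 0 0 0 0 0" --pt "0 0 0 0 0 0 0"

```text
time_s: 10.37
ee_pos: [0.6363, 0.1692, 0.1084]
ee_rot: [3.141, 0.0, 1.804]
wrist_force: [6.3, 1.4, -5.6]
opening: 0.0097
grip_force: 30.0
```

```bash
python3 s.py
```

```text
10.47 F [ 6.4 -0.  -5.6] tz,tau7 [(np.float64(-0.411), np.float64(0.418)), (np.float64(-0.463), np.float64(0.418))] yaw 103.36 pos [0.6363 0.1692 0.1085] open 0.01
```

play_rows --pt "0 0 0 0 0 0 2" --pt "0 0 0 0 0 0 2" --pt "0 0 0 0 0 0 2" --pt "0 0 0 0 0 0 2" --pt "0 0 0 0 0 0 2" --pt "0 0 0 0 0 0 2" --pt "0 0 0 0 0 0 2" --pt "0 0 0 0 0 0 1" --pt "0 0 0 0 0 0 0.5" --pt "0 0 0 0 0 0 0"

```text
time_s: 11.3
ee_pos: [0.636, 0.1693, 0.1084]
ee_rot: [3.141, 0.0, 1.534]
wrist_force: [5.9, 0.7, -4.9]
opening: 0.0099
grip_force: 30.0
```

```bash
python3 s.py
```

```text
11.4 F [ 5.6 -0.1 -4.3] tz,tau7 [(np.float64(0.207), np.float64(-0.32)), (np.float64(0.271), np.float64(-0.246))] yaw 87.92 pos [0.636  0.1693 0.1084] open 0.01
```

play_rows --pt "0 0 0 0 0 0 2" --pt "0 0 0 0 0 0 2" --pt "0 0 0 0 0 0 2" --pt "0 0 0 0 0 0 1" --pt "0 0 0 0 0 0 0" --pt "0 0 0 0 0 0 0"

```text
time_s: 11.9
ee_pos: [0.6359, 0.1693, 0.1084]
ee_rot: [3.142, 0.0, 1.413]
wrist_force: [5.9, -0.4, -5.4]
opening: 0.0095
grip_force: 30.0
```

```bash
python3 s.py
```

```text
12.0 F [ 5.1 -0.5 -4.7] tz,tau7 [(np.float64(0.187), np.float64(-0.219)), (np.float64(0.185), np.float64(-0.187))] yaw 80.92 pos [0.6358 0.1693 0.1084] open 0.0099
```

play_rows --pt "0 0 0 0 0 0 1" --pt "0 0 0 0 0 0 1" --pt "0 0 0 0 0 0 0.8" --pt "0 0 0 0 0 0 0" --pt "0 0 0 0 0 0 0"

```text
time_s: 12.42
ee_pos: [0.6358, 0.1693, 0.1084]
ee_rot: [-3.141, 0.0, 1.362]
wrist_force: [3.5, -1.3, -6.1]
opening: 0.0096
grip_force: 30.0
```

```bash
python3 s.py
```

```text
12.52 F [ 3.9  0.7 -5.2] tz,tau7 [(np.float64(0.188), np.float64(-0.243)), (np.float64(0.223), np.float64(-0.215))] yaw 78.07 pos [0.6358 0.1693 0.1085] open 0.0096
```

play_rows --pt "0 0 0 0 0 0 1" --pt "0 0 0 0 0 0 1" --pt "0 0 0 0 0 0 1" --pt "0 0 0 0 0 0 0" --pt "0 0 0 0 0 0 0"

```text
time_s: 12.93
ee_pos: [0.6357, 0.1694, 0.1085]
ee_rot: [-3.141, 0.0, 1.31]
wrist_force: [3.6, -0.9, -6.3]
opening: 0.0097
grip_force: 30.0
```

```bash
python3 s.py
```

```text
13.03 F [ 4.  -0.8 -6.2] tz,tau7 [(np.float64(0.211), np.float64(-0.253)), (np.float64(0.168), np.float64(-0.218))] yaw 75.07 pos [0.6358 0.1694 0.1085] open 0.0099
```

play_rows --pt "0 0 0 0 0 0 1" --pt "0 0 0 0 0 0 1" --pt "0 0 0 0 0 0 1" --pt "0 0 0 0 0 0 0" --pt "0 0 0 0 0 0 0"

```text
time_s: 13.45
ee_pos: [0.6358, 0.1694, 0.1084]
ee_rot: [-3.141, 0.0, 1.258]
wrist_force: [3.0, -0.6, -6.7]
opening: 0.0098
grip_force: 30.0
```

```bash
python3 s.py
```

```text
13.55 F [ 3.  -1.4 -6.5] tz,tau7 [(np.float64(0.145), np.float64(-0.235)), (np.float64(0.178), np.float64(-0.199))] yaw 72.07 pos [0.6357 0.1694 0.1085] open 0.0099
```

play_rows --pt "0 0 0 0 0 0 1" --pt "0 0 0 0 0 0 1" --pt "0 0 0 0 0 0 1" --pt "0 0 0 0 0 0 0" --pt "0 0 0 0 0 0 0"

```text
time_s: 13.97
ee_pos: [0.6357, 0.1694, 0.1085]
ee_rot: [-3.141, 0.0, 1.205]
wrist_force: [1.7, -0.7, -7.0]
opening: 0.0099
grip_force: 30.0
```

```bash
python3 s.py
```

```text
14.07 F [ 2.3 -1.3 -6.6] tz,tau7 [(np.float64(0.236), np.float64(-0.263)), (np.float64(0.168), np.float64(-0.228))] yaw 69.07 pos [0.6357 0.1694 0.1085] open 0.0098
```

play_rows --pt "0 0 0 0 0 0 1" --pt "0 0 0 0 0 0 1" --pt "0 0 0 0 0 0 1" --pt "0 0 0 0 0 0 0" --pt "0 0 0 0 0 0 0"

```text
time_s: 14.48
ee_pos: [0.6357, 0.1694, 0.1084]
ee_rot: [-3.141, 0.0, 1.153]
wrist_force: [0.2, -1.2, -6.3]
opening: 0.0097
grip_force: 30.0
```

```bash
python3 s.py
```

```text
14.58 F [ 1.1  0.6 -6.4] tz,tau7 [(np.float64(0.193), np.float64(-0.278)), (np.float64(0.233), np.float64(-0.243))] yaw 66.07 pos [0.6357 0.1694 0.1084] open 0.0098
```

play_rows --pt "0 0 0 0 0 0 1" --pt "0 0 0 0 0 0 1" --pt "0 0 0 0 0 0 1" --pt "0 0 0 0 0 0 0" --pt "0 0 0 0 0 0 0"

```text
time_s: 15.0
ee_pos: [0.6357, 0.1695, 0.1085]
ee_rot: [-3.142, 0.0, 1.101]
wrist_force: [1.5, 0.2, -7.7]
opening: 0.0098
grip_force: 30.0
```

```bash
python3 s.py
```

```text
15.1 F [ 0.8 -0.4 -7.1] tz,tau7 [(np.float64(0.554), np.float64(-0.583)), (np.float64(0.544), np.float64(-0.548))] yaw 63.08 pos [0.6358 0.1695 0.1085] open 0.01
```

play_rows --pt "0 0 0 0 0 0 -0.8" --pt "0 0 0 0 0 0 0" --pt "0 0 0 0 0 0 0" --pt "0 0 0 0 0 0 -2" --pt "0 0 0 0 0 0 -2.5" --pt "0 0 0 0 0 0 -2.5" --pt "0 0 0 0 0 0 -2.5" --pt "0 0 0 0 0 0 -2.5" --pt "0 0 0 0 0 0 -2.5" --pt "0 0 0 0 0 0 -2.5"

```text
time_s: 15.93
ee_pos: [0.6361, 0.1692, 0.1085]
ee_rot: [3.141, -0.0, 1.412]
wrist_force: [1.6, 0.8, -8.5]
opening: 0.0098
grip_force: 30.0
```

play_rows --pt "0 0 0 0 0 0 -2.5" --pt "0 0 0 0 0 0 -2.5" --pt "0 0 0 0 0 0 -2.5" --pt "0 0 0 0 0 0 -2.5" --pt "0 0 0 0 0 0 -2.5" --pt "0 0 0 0 0 0 -2.5" --pt "0 0 0 0 0 0 -2.5" --pt "0 0 0 0 0 0 -2" --pt "0 0 0 0 0 0 -1.5" --pt "0 0 0 0 0 0 0"

```text
time_s: 16.77
ee_pos: [0.6364, 0.1692, 0.1085]
ee_rot: [3.141, -0.0, 1.778]
wrist_force: [3.4, 0.5, -9.5]
opening: 0.0101
grip_force: 30.0
```

```bash
python3 s.py
```

```text
16.87 F [  4.8   1.  -10.3] tz,tau7 [(np.float64(-0.181), np.float64(0.526)), (np.float64(-0.16), np.float64(0.259))] yaw 101.77 pos [0.6364 0.1692 0.1085] open 0.0099
```

play_rows --pt "0 0 0 0 0 0 -1" --pt "0 0 0 0 0 0 -1" --pt "0 0 0 0 0 0 -0.5" --pt "0 0 0 0 0 0 0" --pt "0 0 0 0 0 0 0"

```text
time_s: 17.28
ee_pos: [0.6364, 0.1692, 0.1085]
ee_rot: [3.141, 0.0, 1.82]
wrist_force: [5.9, 2.0, -10.7]
opening: 0.0097
grip_force: 30.0
```

```bash
python3 s.py
```

```text
17.38 F [  6.3   2.2 -11.7] tz,tau7 [(np.float64(-0.237), np.float64(0.242)), (np.float64(-0.228), np.float64(0.234))] yaw 104.25 pos [0.6364 0.1692 0.1085] open 0.0098
```

play_rows --pt "0 0 0 0 0 0 -1" --pt "0 0 0 0 0 0 -1" --pt "0 0 0 0 0 0 -0.8" --pt "0 0 0 0 0 0 0" --pt "0 0 0 0 0 0 0"

```text
time_s: 17.8
ee_pos: [0.6365, 0.1692, 0.1085]
ee_rot: [3.14, 0.0, 1.868]
wrist_force: [6.1, 1.9, -10.7]
opening: 0.0098
grip_force: 30.0
```

```bash
python3 s.py
```

```text
17.9 F [  5.8   1.4 -11.4] tz,tau7 [(np.float64(-0.258), np.float64(0.254)), (np.float64(-0.226), np.float64(0.241))] yaw 107.05 pos [0.6365 0.1692 0.1085] open 0.0097
```

play_rows --pt "0 0 0 0 0 0 -1" --pt "0 0 0 0 0 0 -1" --pt "0 0 0 0 0 0 -0.8" --pt "0 0 0 0 0 0 0" --pt "0 0 0 0 0 0 0"

```text
time_s: 18.32
ee_pos: [0.6365, 0.1692, 0.1086]
ee_rot: [3.14, 0.0, 1.917]
wrist_force: [6.5, 0.7, -11.3]
opening: 0.0098
grip_force: 30.0
```

```bash
python3 s.py
```

```text
18.42 F [  5.4   1.6 -12. ] tz,tau7 [(np.float64(-0.473), np.float64(0.486)), (np.float64(-0.451), np.float64(0.473))] yaw 109.83 pos [0.6365 0.1692 0.1086] open 0.0097
```

play_rows --pt "0 0 0 0 0 0 0" --pt "0 0 0 0 0 0 2.5" --pt "0 0 0 0 0 0 2.5" --pt "0 0 0 0 0 0 2.5" --pt "0 0 0 0 0 0 2.5" --pt "0 0 0 0 0 0 2.5" --pt "0 0 0 0 0 0 2.5" --pt "0 0 0 0 0 0 2.5" --pt "0 0 0 0 0 0 2.5" --pt "0 0 0 0 0 0 2.5"

```text
time_s: 19.25
ee_pos: [0.6361, 0.1693, 0.1085]
ee_rot: [3.141, 0.0, 1.523]
wrist_force: [4.5, 0.5, -10.4]
opening: 0.0099
grip_force: 30.0
```

play_rows --pt "0 0 0 0 0 0 2.5" --pt "0 0 0 0 0 0 2.5" --pt "0 0 0 0 0 0 2.5" --pt "0 0 0 0 0 0 2.5" --pt "0 0 0 0 0 0 2.5" --pt "0 0 0 0 0 0 2.5" --pt "0 0 0 0 0 0 2.5" --pt "0 0 0 0 0 0 2.5" --pt "0 0 0 0 0 0 1.5" --pt "0 0 0 0 0 0 0"

```text
time_s: 20.08
ee_pos: [0.6357, 0.1693, 0.1085]
ee_rot: [3.142, 0.0, 1.15]
wrist_force: [4.1, -0.4, -11.5]
opening: 0.01
grip_force: 30.0
```

play_rows --pt "0 0 0 0 0 0 1" --pt "0 0 0 0 0 0 1" --pt "0 0 0 0 0 0 0" --pt "0 0 0 0 0 0 0"

```text
time_s: 20.42
ee_pos: [0.6357, 0.1694, 0.1085]
ee_rot: [-3.141, 0.0, 1.117]
wrist_force: [0.4, 1.5, -8.4]
opening: 0.0097
grip_force: 30.0
```

```bash
python3 s.py
```

```text
20.52 F [ 0.8  0.3 -9.1] tz,tau7 [(np.float64(0.21), np.float64(-0.249)), (np.float64(0.22), np.float64(-0.217))] yaw 63.98 pos [0.6357 0.1694 0.1085] open 0.0101
```

play_rows --pt "0 0 0 0 0 0 1" --pt "0 0 0 0 0 0 1" --pt "0 0 0 0 0 0 0.9" --pt "0 0 0 0 0 0 0" --pt "0 0 0 0 0 0 0"

```text
time_s: 20.93
ee_pos: [0.6357, 0.1695, 0.1084]
ee_rot: [-3.141, 0.0, 1.066]
wrist_force: [0.3, -0.6, -8.4]
opening: 0.0097
grip_force: 30.0
```

```bash
python3 s.py
```

```text
21.03 F [-0.3  0.2 -8.2] tz,tau7 [(np.float64(0.201), np.float64(-0.261)), (np.float64(0.182), np.float64(-0.229))] yaw 61.07 pos [0.6357 0.1694 0.1085] open 0.0099
```

play_rows --pt "0 0 0 0 0 0 1" --pt "0 0 0 0 0 0 1" --pt "0 0 0 0 0 0 0.9" --pt "0 0 0 0 0 0 0" --pt "0 0 0 0 0 0 0"

```text
time_s: 21.45
ee_pos: [0.6357, 0.1696, 0.1085]
ee_rot: [-3.141, 0.0, 1.015]
wrist_force: [0.0, 2.3, -9.1]
opening: 0.0099
grip_force: 30.0
```

```bash
python3 s.py
```

```text
21.55 F [-0.9  0.7 -8.8] tz,tau7 [(np.float64(0.442), np.float64(-0.469)), (np.float64(0.381), np.float64(-0.458))] yaw 58.19 pos [0.6357 0.1696 0.1085] open 0.0096
```

play_rows --pt "0 0 0 0 0 0 0" --pt "0 0 0 0 0 0 -2.5" --pt "0 0 0 0 0 0 -2.5" --pt "0 0 0 0 0 0 -2.5" --pt "0 0 0 0 0 0 -2.5" --pt "0 0 0 0 0 0 -2.5" --pt "0 0 0 0 0 0 -2.5" --pt "0 0 0 0 0 0 -2.5" --pt "0 0 0 0 0 0 -2.5" --pt "0 0 0 0 0 0 -2.5"

```text
time_s: 22.38
ee_pos: [0.6362, 0.1692, 0.1085]
ee_rot: [3.141, -0.0, 1.409]
wrist_force: [-0.1, 2.1, -8.9]
opening: 0.0095
grip_force: 30.0
```

play_rows --pt "0 0 0 0 0 0 -2.5" --pt "0 0 0 0 0 0 -2.5" --pt "0 0 0 0 0 0 -2.5" --pt "0 0 0 0 0 0 -2.5" --pt "0 0 0 0 0 0 -2.5" --pt "0 0 0 0 0 0 -2.5" --pt "0 0 0 0 0 0 -2.5" --pt "0 0 0 0 0 0 -2.5" --pt "0 0 0 0 0 0 -2.5" --pt "0 0 0 0 0 0 -2.5"

```text
time_s: 23.22
ee_pos: [0.6367, 0.1691, 0.1085]
ee_rot: [3.14, -0.0, 1.845]
wrist_force: [2.6, 2.0, -11.4]
opening: 0.0097
grip_force: 30.0
```

play_rows --pt "0 0 0 0 0 0 -1.5" --pt "0 0 0 0 0 0 -1.5" --pt "0 0 0 0 0 0 -0.6" --pt "0 0 0 0 0 0 0" --pt "0 0 0 0 0 0 0"

```text
time_s: 23.63
ee_pos: [0.6366, 0.1692, 0.1086]
ee_rot: [3.14, 0.0, 1.906]
wrist_force: [6.6, 1.4, -12.9]
opening: 0.0096
grip_force: 30.0
```

```bash
python3 s.py
```

```text
23.73 F [  5.6   2.3 -12. ] tz,tau7 [(np.float64(-0.235), np.float64(0.244)), (np.float64(-0.248), np.float64(0.234))] yaw 109.2 pos [0.6366 0.1692 0.1086] open 0.0097
```

play_rows --pt "0 0 0 0 0 0 -1" --pt "0 0 0 0 0 0 -1" --pt "0 0 0 0 0 0 -1" --pt "0 0 0 0 0 0 0" --pt "0 0 0 0 0 0 0"

```text
time_s: 24.15
ee_pos: [0.6367, 0.1692, 0.1085]
ee_rot: [3.14, 0.0, 1.958]
wrist_force: [5.1, 2.3, -12.8]
opening: 0.0096
grip_force: 30.0
```

```bash
python3 s.py
```

```text
24.25 F [  5.5   3.3 -12.5] tz,tau7 [(np.float64(-0.168), np.float64(0.233)), (np.float64(-0.228), np.float64(0.217))] yaw 112.2 pos [0.6367 0.1692 0.1086] open 0.01
```

play_rows --pt "0 0 0 0 0 0 -1" --pt "0 0 0 0 0 0 -1" --pt "0 0 0 0 0 0 -1" --pt "0 0 0 0 0 0 0" --pt "0 0 0 0 0 0 0"

```text
time_s: 24.67
ee_pos: [0.6367, 0.1692, 0.1086]
ee_rot: [3.14, 0.0, 2.011]
wrist_force: [6.3, 2.1, -13.0]
opening: 0.0095
grip_force: 30.0
```

```bash
python3 s.py
```

```text
24.77 F [  5.9   2.5 -13.4] tz,tau7 [(np.float64(-0.229), np.float64(0.25)), (np.float64(-0.289), np.float64(0.235))] yaw 115.2 pos [0.6367 0.1692 0.1086] open 0.0098
```

play_rows --pt "0 0 0 0 0 0 -1" --pt "0 0 0 0 0 0 -1" --pt "0 0 0 0 0 0 -1" --pt "0 0 0 0 0 0 0" --pt "0 0 0 0 0 0 0"

```text
time_s: 25.18
ee_pos: [0.6368, 0.1693, 0.1086]
ee_rot: [3.14, 0.0, 2.063]
wrist_force: [5.6, 2.9, -13.1]
opening: 0.0099
grip_force: 30.0
```

```bash
python3 s.py
```

```text
25.28 F [  5.2   1.8 -14. ] tz,tau7 [(np.float64(-0.196), np.float64(0.243)), (np.float64(-0.196), np.float64(0.227))] yaw 118.2 pos [0.6368 0.1693 0.1086] open 0.0097
```

play_rows --pt "0 0 0 0 0 0 -1" --pt "0 0 0 0 0 0 -1" --pt "0 0 0 0 0 0 -1" --pt "0 0 0 0 0 0 0" --pt "0 0 0 0 0 0 0"

```text
time_s: 25.7
ee_pos: [0.6368, 0.1693, 0.1086]
ee_rot: [3.14, 0.001, 2.115]
wrist_force: [7.0, 3.6, -13.0]
opening: 0.0099
grip_force: 30.0
```

```bash
python3 s.py
```

```text
25.8 F [  6.1   3.7 -12.9] tz,tau7 [(np.float64(-0.159), np.float64(0.241)), (np.float64(-0.207), np.float64(0.225))] yaw 121.2 pos [0.6368 0.1693 0.1086] open 0.0101
```

play_rows --pt "0 0 0 0 0 0 -1" --pt "0 0 0 0 0 0 -1" --pt "0 0 0 0 0 0 -1.2" --pt "0 0 0 0 0 0 0" --pt "0 0 0 0 0 0 0"

```text
time_s: 26.22
ee_pos: [0.6369, 0.1693, 0.1085]
ee_rot: [3.14, 0.001, 2.171]
wrist_force: [7.1, 3.3, -14.4]
opening: 0.0103
grip_force: 30.0
```

```bash
python3 s.py; python3 -c "
from rig import sensors;print(sensors.get_obs()['q'].round(3))"
```

```text
26.32 F [  6.6   2.9 -13.7] tz,tau7 [(np.float64(-0.144), np.float64(0.241)), (np.float64(-0.264), np.float64(0.222))] yaw 124.4 pos [0.6369 0.1693 0.1086] open 0.0098
[ 0.35   0.704 -1.007  1.459  0.603  1.307 -0.104]
```

play_rows --pt "0 0 0 0 0 0 -2" --pt "0 0 0 0 0 0 -2.5" --pt "0 0 0 0 0 0 -2.5" --pt "0 0 0 0 0 0 -2.5" --pt "0 0 0 0 0 0 -2.5" --pt "0 0 0 0 0 0 -2.5" --pt "0 0 0 0 0 0 -2.5" --pt "0 0 0 0 0 0 -2.5" --pt "0 0 0 0 0 0 -2.5" --pt "0 0 0 0 0 0 0"

```text
time_s: 27.15
ee_pos: [0.6372, 0.1697, 0.1086]
ee_rot: [3.139, 0.001, 2.558]
wrist_force: [7.8, 4.1, -15.9]
opening: 0.0095
grip_force: 30.0
```

play_rows --pt "0 0 0 0 0 0 -2.5" --pt "0 0 0 0 0 0 -2.5" --pt "0 0 0 0 0 0 -2.5" --pt "0 0 0 0 0 0 -2.5" --pt "0 0 0 0 0 0 -2.5" --pt "0 0 0 0 0 0 -2.5" --pt "0 0 0 0 0 0 -2.5" --pt "0 0 0 0 0 0 -2.5" --pt "0 0 0 0 0 0 0" --pt "0 0 0 0 0 0 0"

```text
time_s: 27.98
ee_pos: [0.6373, 0.1701, 0.1086]
ee_rot: [3.139, 0.002, 2.905]
wrist_force: [10.3, 6.5, -16.5]
opening: 0.01
grip_force: 30.0
```

```bash
python3 s.py
```

```text
28.08 F [ 10.4   5.4 -16.1] tz,tau7 [(np.float64(-0.175), np.float64(0.204)), (np.float64(-0.188), np.float64(0.165))] yaw 166.41 pos [0.6373 0.17   0.1086] open 0.0099
```

The screw is free and at about 1.4 rad. Releasing, rising and turning the wrist back, then a look at the post.

play_rows --pt "35 0 0 0 0 0 0" --pt "35 0 0 0 0 0 0" --pt "35 0 0 0 0 0 0" --pt "35 0 0 -0.01 0 0 0" --pt "35 0 0 -0.02 0 0 0" --pt "35 0 0 -0.02 0 0 0" --pt "35 0 0 -0.03 0 0 0" --pt "35 0 0 -0.03 0 0 0"

```text
time_s: 28.75
ee_pos: [0.6355, 0.1692, 0.2206]
ee_rot: [-3.141, -0.0, 2.905]
wrist_force: [0.2, 0.0, 0.9]
opening: 0.0306
grip_force: 0.0
```

play_rows --pt "40 0 0 0 0 0 7" --pt "40 0 0 0 0 0 7" --pt "40 0 0 0 0 0 7" --pt "40 0 0 0 0 0 7" --pt "40 0 0 0 0 0 7" --pt "40 0 0 0 0 0 7" --pt "40 0 0 0 0 0 7" --pt "40 0 0 0 0 0 7" --pt "40 0 0 0 0 0 7" --pt "40 0 0 0 0 0 7"

```text
time_s: 29.58
ee_pos: [0.6359, 0.1696, 0.22]
ee_rot: [3.14, -0.0, 1.678]
wrist_force: [0.4, 0.9, -0.7]
opening: 0.0347
grip_force: 0.0
```

play_rows --pt "40 0 0 0 0 0 6.5" --pt "40 0 0 0 0 0 5" --pt "40 0 0 0 0 0 0" --pt "40 0 0 0 0 0 0"

```text
time_s: 29.92
ee_pos: [0.6359, 0.1696, 0.2196]
ee_rot: [3.14, 0.0, 1.486]
wrist_force: [0.1, 0.3, -0.5]
opening: 0.0345
grip_force: 0.0
```

```bash
python3 s.py; python3 - <<'E'
from h import *
import cv2
a=viewer.snapshot("side")[:,:,::-1];b=viewer.snapshot("top")[:,:,::-1]
c=np.hstack([cv2.resize(a[185:255,265:330],None,fx=6,fy=6,interpolation=2),cv2.resize(b[210:280,325:390],None,fx=6,fy=6,interpolation=2)])
cv2.imwrite("pics/c3.png",c);print(c.shape)
u=np.array([-.0192,-.1937])/.1946
P=np.array([.6365,.1695])+.135*u
for z in(.074,.09,.11,.128):print(z,P,(pix("side",[*P,z])-[265,185])*6,(pix("top",[*P,z])-[325,210])*6+[390,0])
E
```

```text
30.02 F [0.4 0.5 0.3] tz,tau7 [(np.float64(0.015), np.float64(-0.201)), (np.float64(-0.036), np.float64(-0.024))] yaw 85.13 pos [0.6359 0.1695 0.2191] open 0.0348
(420, 780, 3)
0.074 [0.62318037 0.03512436] [256.40997686 239.61781863] [529.37827722 212.17969594]
0.09 [0.62318037 0.03512436] [256.07747297 222.7079274 ] [531.3149707  211.30799274]
0.11 [0.62318037 0.03512436] [255.65328045 201.13509835] [533.80642974 210.18659029]
0.128 [0.62318037 0.03512436] [255.26311864 181.29294329] [536.11878218 209.14580348]
```

View pics/c3.png

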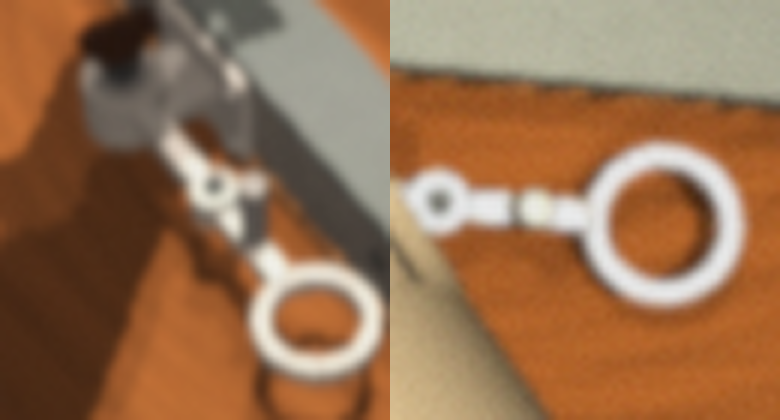

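The real post is the bright-capped cylinder: its top is at side crop (255,185) and top crop (535,208). That agrees with the predicted (0.623, 0.035). The holed white disc is only a boss. Going to grip the post.

play_rows --pt "40 -0.027 0 0 0 0 0" --pt "40 -0.027 0 0 0 0 0" --pt "40 -0.027 0 0 0 0 0" --pt "40 -0.027 0 0 0 0 0" --pt "40 -0.027 -0.001 0 0 0 0" --pt "40 0 0 0 0 0 0" --pt "40 0 0 0 0 0 0"

```text
time_s: 30.7
ee_pos: [0.6231, 0.0328, 0.2185]
ee_rot: [-3.142, 0.001, 1.48]
wrist_force: [0.4, 0.6, 0.3]
opening: 0.0348
grip_force: 0.0
```

play_rows --pt "40 0 0 0.025 0 0 0" --pt "40 0 0 0.025 0 0 0" --pt "40 0 0 0.025 0 0 0" --pt "40 0 0 0.025 0 0 0" --pt "40 0 0 0.015 0 0 0" --pt "40 0 0 0.008 0 0 0" --pt "40 0 0 0.005 0 0 0" --pt "40 0 0 0 0 0 0"

```text
time_s: 31.37
ee_pos: [0.623, 0.0356, 0.0905]
ee_rot: [-3.141, -0.0, 1.484]
wrist_force: [0.8, -0.5, -0.8]
opening: 0.0353
grip_force: 0.0
```

play_rows --pt "0 0 0 0 0 0 0" --pt "0 0 0 0 0 0 0" --pt "0 0 0 0 0 0 0" --pt "0 0 0 0 0 0 0" --pt "0 0 0 0 0 0 0" --pt "0 0 0 0 0 0 0"

```text
time_s: 31.87
ee_pos: [0.6235, 0.035, 0.0913]
ee_rot: [3.14, 0.0, 1.483]
wrist_force: [0.2, -2.0, 6.1]
opening: 0.0152
grip_force: 30.0
```

```bash
python3 s.py
```

```text
31.97 F [-0.4  0.   6.2] tz,tau7 [(np.float64(0.012), np.float64(0.006)), (np.float64(0.008), np.float64(0.006))] yaw 84.95 pos [0.6235 0.035  0.0913] open 0.0152
```

play_rows --pt "0 0.0002 -0.0075 0 0 0 3.2" --pt "0 0.0002 -0.0075 0 0 0 3.2" --pt "0 0.0002 -0.0075 0 0 0 3.2" --pt "0 0.0002 -0.0075 0 0 0 3.2" --pt "0 0.0002 -0.0075 0 0 0 3.2" --pt "0 0.0002 -0.0075 0 0 0 3.2" --pt "0 0.0002 -0.0075 0 0 0 3.2" --pt "0 0.0002 -0.0075 0 0 0 3.2" --pt "0 0 0 0 0 0 0" --pt "0 0 0 0 0 0 0"

```text
time_s: 32.8
ee_pos: [0.5665, 0.0537, 0.0913]
ee_rot: [3.141, -0.0, 1.037]
wrist_force: [-0.4, 1.1, 6.0]
opening: 0.0156
grip_force: 30.0
```

```bash
python3 s.py; python3 - <<'E'
from rig import sensors
import numpy as np
p=np.array(sensors.get_obs()["ee_pos"][:2])-[.6366,.1695];print(np.hypot(*p),np.degrees(np.arctan2(-p[0],-p[1])))
E
```

```text
32.9 F [-2. -0.  6.] tz,tau7 [(np.float64(0.018), np.float64(-0.137)), (np.float64(0.058), np.float64(-0.079))] yaw 59.42 pos [0.5667 0.0535 0.0913] open 0.0149
0.13541103968855162 31.059952441040906
```

play_rows --pt "0 0.0002 -0.0075 0 0 0 3.2" --pt "0 0.0002 -0.0075 0 0 0 3.2" --pt "0 0.0002 -0.0075 0 0 0 3.2" --pt "0 0.0002 -0.0075 0 0 0 3.2" --pt "0 0.0002 -0.0075 0 0 0 3.2" --pt "0 0.0002 -0.0075 0 0 0 3.2" --pt "0 0.0002 -0.0075 0 0 0 3.2" --pt "0 0.0002 -0.0075 0 0 0 3.2" --pt "0 0.0002 -0.0075 0 0 0 3.2" --pt "0 0.0002 -0.0075 0 0 0 3.2"

```text
time_s: 33.73
ee_pos: [0.5157, 0.1072, 0.0912]
ee_rot: [3.141, -0.001, 0.476]
wrist_force: [-1.2, -0.8, 7.0]
opening: 0.0151
grip_force: 30.0
```

play_rows --pt "0 0.0002 -0.0075 0 0 0 3.2" --pt "0 0.0002 -0.0075 0 0 0 3.2" --pt "0 0 0 0 0 0 0" --pt "0 0 0 0 0 0 0" --pt "0 0 0 0 0 0 0"

```text
time_s: 34.15
ee_pos: [0.5093, 0.1213, 0.0912]
ee_rot: [3.141, -0.0, 0.367]
wrist_force: [-3.9, 0.8, 8.6]
opening: 0.0151
grip_force: 30.0
```

```bash
python3 s.py; python3 - <<'E'
from rig import sensors
from h import *
import cv2
p=np.array(sensors.get_obs()["ee_pos"][:2])-[.6366,.1695];print(np.hypot(*p),np.degrees(np.arctan2(-p[0],-p[1])))
a=viewer.snapshot("side")[:,:,::-1];b=viewer.snapshot("top")[:,:,::-1]
c=np.hstack([cv2.resize(a[215:285,220:285],None,fx=6,fy=6,interpolation=2),cv2.resize(b[260:330,285:350],None,fx=6,fy=6,interpolation=2)])
cv2.imwrite("pics/c4.png",c)
R=np.array([.6366,.1695])+p/np.hypot(*p)*.195
print("ring",R,(pix("side",[*R,.074])-[220,215])*6,(pix("top",[*R,.074])-[285,260])*6+[390,0])
E
```

```text
34.25 F [-3.1  1.5  9.9] tz,tau7 [(np.float64(0.127), np.float64(-0.132)), (np.float64(0.162), np.float64(-0.128))] yaw 21.05 pos [0.5093 0.1212 0.0912] open 0.015
0.1361469778575517 69.21425497976132
ring [0.45429177 0.1002995 ] [206.91928308 149.78009507] [621.969767   300.33570103]
```

View pics/c4.png

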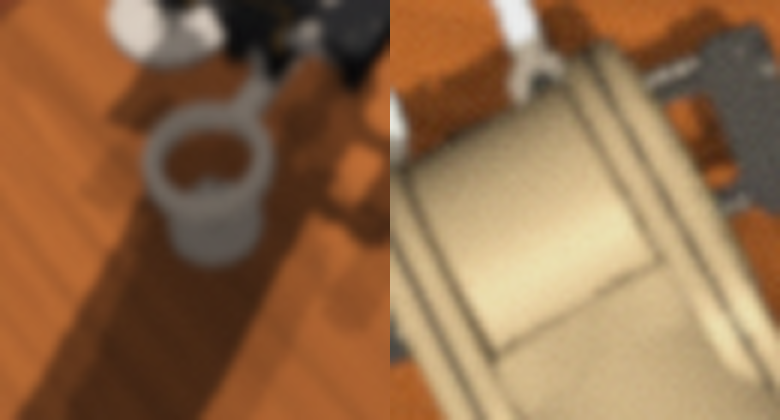

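The side view shows the ring at crop (209,160) sitting over the flange at (212,240). The top view is blocked by the forearm, so I'll let go, retreat and check from above.

play_rows --pt "25 0 0 0 0 0 0" --pt "40 0 0 0 0 0 0" --pt "40 0 0 0 0 0 0" --pt "40 0 0 0 0 0 0" --pt "40 0 0 -0.02 0 0 0" --pt "40 0 0 -0.03 0 0 0" --pt "40 0 0 -0.03 0 0 0" --pt "40 0 0 -0.03 0 0 0" --pt "40 0 0 -0.03 0 0 0"

```text
time_s: 35.1
ee_pos: [0.5089, 0.1206, 0.2318]
ee_rot: [3.142, 0.0, 0.366]
wrist_force: [0.5, -0.3, 0.6]
opening: 0.0346
grip_force: 0.0
```

play_rows --pt "40 -0.01 0.03 0 0 0 0" --pt "40 -0.01 0.03 0 0 0 0" --pt "40 -0.01 0.03 0 0 0 0" --pt "40 -0.01 0.03 0 0 0 0" --pt "40 -0.01 0.03 0 0 0 0" --pt "40 -0.01 0.03 0 0 0 0" --pt "40 -0.01 0.03 0 0 0 0" --pt "40 -0.01 0.03 0 0 0 0" --pt "40 -0.01 0.03 0 0 0 0" --pt "40 0 0 0 0 0 0"

```text
time_s: 35.93
ee_pos: [0.5206, -0.1713, 0.2297]
ee_rot: [3.14, 0.002, 0.357]
wrist_force: [-0.7, -0.3, -1.4]
opening: 0.0349
grip_force: 0.0
```

```bash
python3 s.py; python3 - <<'E'
from h import *
import cv2
a=viewer.snapshot("side")[:,:,::-1];b=viewer.snapshot("top")[:,:,::-1]
c=np.hstack([cv2.resize(a[215:285,220:285],None,fx=6,fy=6,interpolation=2),cv2.resize(b[260:330,285:350],None,fx=6,fy=6,interpolation=2)])
cv2.imwrite("pics/c5.png",c)
for X in([.4543,.1003,.074],[.4543,.1003,.048],[.4543,.1003,.004]):print((pix("side",X)-[220,215])*6,(pix("top",X)-[285,260])*6+[390,0])
E
```

```text
36.03 F [1.  1.5 0. ] tz,tau7 [(np.float64(-0.017), np.float64(0.538)), (np.float64(-0.006), np.float64(0.196))] yaw 20.8 pos [ 0.5214 -0.165   0.23  ] open 0.0352
[206.93131486 149.77118948] [621.96862716 300.31648957]
[212.18833037 176.00824091] [621.87814941 293.81169834]
[220.73994076 218.68816849] [621.73313949 283.38638157]
```

View pics/c5.png

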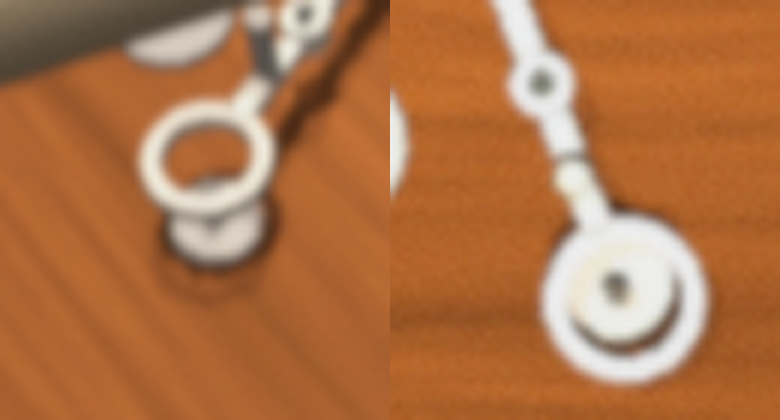

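In the top view the ring centre is at about (625,297) and the pin and flange axis is 6–9 px to its left. After parallax that is an offset of about 3 mm, inside the 8 mm limit. The gripper is clear.

```bash
python3 -c "
from rig import ticket;print(ticket.hand_in())"
```

```text
the job is handed in; nothing more can be done
None
```

The screw broke free and is backed off to about 1.4 rad. The ring rests about 3 mm off the pin centre (8 mm allowed), the gripper is clear, and the job is handed in, though no verdict came back.

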